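# Throw broken test tiles into the sprung-flap shard bin

## Robot

A 7-joint arm with a two-finger parallel gripper is mounted at the origin on the work surface. World frame = base frame: x ahead of the robot, y to its left, z up, the work surface at z = 0. Lengths are in m, angles in degrees, forces in N, time in s.
With the tool pointing down it reaches from about 0.425 to 0.875 m from the base axis. Payload 4.7 kg.
Tool frame: the origin (TCP) lies at the very end of the fingers, on their centre line; the grasp point (between the pads) lies 19 mm behind it (pinch_z is the distance from the TCP to the grasp point, in m); z points along the fingers, y is the direction in which the jaws open and shut (so a half turn about z gives the same grasp; the last joint's range is limited). The gripper opens to 87 mm and grips with 3 to 60 N. Pads are 19 mm wide; open, the fingers measure 117 mm over their backs; the gripper's body (75 mm by 190 mm) begins 51 mm behind the grasp point.
Start: joints at [74.146, 18.392, -4.016, 83.108, 1.295, 78.541, -3.26], TCP at [0.186, -0.623, 0.223] pointing down, gripper open.
Joint ranges: [-163.93, 163.93], [-17.29, 119.83], [-79.2, 71.16], [3.27, 140.29], [-89.18, 269.18], [5.43, 117.66], [-154.24, 154.24]. Speed limits (degrees/s): [147.25, 147.25, 180, 180, 180, 180, 180].

## Interface

Orientations are given as [roll, pitch, yaw] about the fixed x, y, z axes, in that order (R = Rz(yaw) Ry(pitch) Rx(roll)).
In Python, from cell import get_obs, read_camera, camera_params, sign_off, pinch_z gives the robot as it stands.
- The arm moves only by the shell command python3 -m handwheel 'ROWS' [FORCE]. ROWS is JSON, a list of rows, each a list of 5 numbers: the finger opening in m, from 0 to 0.087, then the shift along the tool's x, y, z in m, then the turn about the tool's z in rad. In form: [[jaw, tx, ty, tz, twist], ...]. A call has 1 to 20 rows; each row is the pose to reach, as a shift and turn from the pose commanded when the call began, along the tool's axes at that moment; what a row does not reach only later rows make up. A row lasts 1/10 s, in which the tool goes at most 50 mm and 8.59 degrees, less where a joint would pass 70% of its speed; a pose out of reach is approached as far as the arm can. A call with a gripper value outside its range is refused whole. The fingers move at their own pace and stop on an object; FORCE is the grip in N (left out, the last holds). Time passes only in rows, so rows that repeat a pose let the fingers close. It gives the time, the measured TCP pose, the force and the opening at its end, in the units of the state.
- get_obs(): the state, without advancing time (a new reading comes with each control period).
- read_camera(name): name is "scene" or "top" or "wrist"; returns the picture (420x560x3 uint8, blue, green, red); there is no depth.
- camera_params(name): a dict with "camera_matrix" (3x3 intrinsics, pixels), "R" (3x3) and "t" (3): a world point X has camera coordinates R X + t. Camera axes: x right, y down, z forward; pixel columns grow to the right and rows downward; lengths in m; the calibration is good to about 2 mm. A picture is of the moment at which its call begins: read the wrist's pose just before it. camera_params takes no time and is no camera call; for the wrist camera it gives the pose at the moment of the call.
- sign_off(): hands the job in, once; it reports no verdict.
The state is a dict: "time_s": time; "qpos": joint angles; "joint_velocities": joint speeds; "effort": joint torques, N m; "tool_pos": TCP position; "tool_rot": TCP orientation; "force": force on the tool from outside, world axes, zero at the start; "wrist_torque": the same for the moment, N m; "grip_width": finger opening in m.
Only numpy, scipy, OpenCV 4.12 (cv2) and the standard library are available. Lean on these libraries where they do the work, as an engineer would, in place of code of your own. Each camera call takes 0.05 s, during which the arm holds its last target.

## Task

Two of the test tiles on the ware board are broken: put both in the grey shard bin, one at a time. Push its sprung flap down with the gripper that holds the tile, keep it open until the tile has dropped to the bottom, then let the flap spring shut. Leave the whole tiles and the other things on the board standing where they are.

Things in the scene. Friction and masses are not known exactly. Their poses are not given: they have to be found in the camera images.
- snapped_c (a point): Inverted-T stoneware test tile standing on the ware board, faces to the bench's front and back: blade 44 mm wide (point's x), 7 to 8 mm thick (y), on a foot 44 (x) by 32 (y) by 5.5 mm high. A reject: one top corner and the hole have snapped off, the jagged top edge falls from 66 mm high at -x to 36 mm at +x. This point: 33 mm above its underside, on the blade's mid plane; z up. About 52 g.
- stub_c (a point): Inverted-T stoneware test tile standing on the ware board, faces to the bench's front and back: blade 44 mm wide (point's x), 7 to 8 mm thick (y), on a foot 44 (x) by 32 (y) by 5.5 mm high. The other reject: its upper third with the hole has broken off, leaving a jagged stub 41 to 48 mm high. This point: 24 mm above its underside, on the blade's mid plane; z up. About 46 g.
- tile_a_c (a point): Inverted-T stoneware test tile standing on the ware board, faces to the bench's front and back: blade 44 mm wide (point's x), 7 to 8 mm thick (y), on a foot 44 (x) by 32 (y) by 5.5 mm high. A whole one: 70 mm high, square top with a hole. Must stay. This point: 35 mm above its underside, on the blade's mid plane; z up.
- tile_b_c (a point): Inverted-T stoneware test tile standing on the ware board, faces to the bench's front and back: blade 44 mm wide (point's x), 7 to 8 mm thick (y), on a foot 44 (x) by 32 (y) by 5.5 mm high. A whole one: 70 mm high, square top with a hole. Must stay. This point: 35 mm above its underside, on the blade's mid plane; z up.
- tile_c_c (a point): Inverted-T stoneware test tile standing on the ware board, faces to the bench's front and back: blade 44 mm wide (point's x), 7 to 8 mm thick (y), on a foot 44 (x) by 32 (y) by 5.5 mm high. A whole one: 70 mm high, square top with a hole. Must stay. This point: 35 mm above its underside, on the blade's mid plane; z up.
- prop_center (a point): Kiln prop, a plain clay cylinder 24 mm across and 45 mm high standing at the ware board's edge; must stay. This point: its centre.
- stilt_c (a point): Three-armed clay kiln stilt, 14 mm high and about 45 mm across, lying at the ware board's edge; must stay. This point: 5 mm above its underside.
- board: Plywood ware board, 200 (x) by 310 (y) mm, 18 mm thick, fixed on the bench. The tiles stand on it in two rows, about 84 mm apart along x, neighbours in a row about 82 mm apart along y. Origin: centre of its underside.
- bin: Shard bin: grey sheet-steel box fixed on the bench, 230 (x) by 270 (y) by 200 mm high, hollow and empty, walls and lid 4 mm, inner floor 9 mm up, closed but for the slot in its flat lid. Origin: centre of its underside, z up; +x points to the hinge side of the slot.
- slot (a point): Centre of the slot in the bin's lid, at the lid's top face, axes as the bin's. The slot is 120 mm along x and 190 mm along y, so open fingers spread along y fit in; a 3 mm high trim frames it. The flap fills it, its face 4.5 mm lower. A tile let go on the flap does not open it; it slides off when the flap is held 0.8 rad or more open.
- flap (a joint): Sprung steel flap filling the slot. Hinged along the slot's +x edge (axis along y, 55 mm from the slot centre, 6 mm below the lid's top), 113 mm long to its free edge at the -x edge; pushed from above it swings down into the bin. Joint in rad: 0 shut, positive as the free edge goes down, stop 1.35. Spring: 0.2 N m shut plus 0.1 N m per rad, shuts it at once when let go.
There are look-alikes about, which are no part of the job. What is shaped like the part that bears snapped_c but blue or turquoise is not meant.

How it is judged (in metres and radians):
On the way, in this order (a step that is already met when the one before it is completed fails the run):
1. one broken tile lies in the bin while the flap is still held open (value of joint flap above 0.35 rad and ((x of snapped_c in the frame of bin between -0.113 and 0.113 m and y of snapped_c in the frame of bin between -0.133 and 0.133 m and z of snapped_c in the frame of bin between 0 and 0.1 m) or (x of stub_c in the frame of bin between -0.113 and 0.113 m and y of stub_c in the frame of bin between -0.133 and 0.133 m and z of stub_c in the frame of bin between 0 and 0.1 m))), for 0.1 s.
2. the flap has sprung shut on the first tile, the second still outside (value of joint flap below 0.06 rad and (not (x of snapped_c in the frame of bin between -0.113 and 0.113 m and y of snapped_c in the frame of bin between -0.133 and 0.133 m and z of snapped_c in the frame of bin between 0 and 0.1 m) or not (x of stub_c in the frame of bin between -0.113 and 0.113 m and y of stub_c in the frame of bin between -0.133 and 0.133 m and z of stub_c in the frame of bin between 0 and 0.1 m))), for 0.1 s.
3. both broken tiles lie in the bin while the flap is still held open (value of joint flap above 0.35 rad and x of snapped_c in the frame of bin between -0.113 and 0.113 m and y of snapped_c in the frame of bin between -0.133 and 0.133 m and z of snapped_c in the frame of bin between 0 and 0.1 m and x of stub_c in the frame of bin between -0.113 and 0.113 m and y of stub_c in the frame of bin between -0.133 and 0.133 m and z of stub_c in the frame of bin between 0 and 0.1 m), for 0.1 s.
At the end, for the whole second after the job is handed in: Both broken tiles lie inside the shard bin, their centres less than 100 mm above its underside, the flap is shut (within 0.06 rad), and the three whole tiles (upright within 0.2 rad), the prop and the stilt are within 20 mm of where they stood (x of snapped_c in the frame of bin between -0.113 and 0.113 m and y of snapped_c in the frame of bin between -0.133 and 0.133 m and z of snapped_c in the frame of bin between 0 and 0.1 m and x of stub_c in the frame of bin between -0.113 and 0.113 m and y of stub_c in the frame of bin between -0.133 and 0.133 m and z of stub_c in the frame of bin between 0 and 0.1 m and value of joint flap below 0.06 rad and distance of each of tile_a_c, tile_b_c, tile_c_c, prop_center, stilt_c from where it was at the start of the episode below 0.02 m and angle between each of tile_a_c, tile_b_c, tile_c_c's own z axis and vertical below 0.2 rad); the robot touches nothing.
It fails at once if a whole tile is knocked over or shifted by more than 20 mm, or the prop or the stilt is shifted by more than 20 mm (not (distance of each of tile_a_c, tile_b_c, tile_c_c, prop_center, stilt_c from where it was at the start of the episode below 0.02 m and angle between each of tile_a_c, tile_b_c, tile_c_c's own z axis and vertical below 0.2 rad)).
It also fails if it takes over 67 s, if anything falls off the work surface, if the arm or the gripper's body presses on something with over 40 N, if the wrist force passes 120 N, or if a joint passes its speed limit or range.

## Working session

There is one attempt and no reset: what is moved stays moved. The work goes in short steps, Python scripts to look and compute and a shell command to move; the robot and the scene stay as the last step left them, time stands still between calls to the robot, and variables do not carry over. Pictures are saved under pics/ and viewed, and the job is handed in when it is done.

```bash
mkdir -p pics; ls
python3 - <<'E'
from cell import *
import cv2
o=get_obs();print({k:o[k] for k in('time_s','tool_pos','tool_rot','grip_width','force')},pinch_z)
for n in("scene","top","wrist"):
    cv2.imwrite(f"pics/{n}0.png",read_camera(n))
    p=camera_params(n);print(n,p)
E
```

```text
pics
{'time_s': 0.0, 'tool_pos': array([ 0.18615189, -0.62220579,  0.22146892]), 'tool_rot': array([-1.79891225e+02,  5.49673874e-03,  1.66621440e+01]), 'grip_width': 0.08705069582567589, 'force': array([-0.48404472,  0.08108735,  1.26422175])} 0.0187
scene {'camera_matrix': array([[460.92288578,   0.        , 288.73952256],
       [  0.        , 460.92288578, 208.06266576],
       [  0.        ,   0.        ,   1.        ]]), 'R': array([[-0.51515439,  0.8570569 ,  0.00833212],
       [ 0.46140775,  0.28550631, -0.83999347],
       [-0.72230108, -0.42888182, -0.54253253]]), 't': array([ 0.21929143, -0.11765312,  1.42462066])}
top {'camera_matrix': array([[452.12023062,   0.        , 281.21716959],
       [  0.        , 452.12023062, 212.1631973 ],
       [  0.        ,   0.        ,   1.        ]]), 'R': array([[-0.01161115, -0.99982707, -0.01452649],
       [-0.99096641,  0.01344692, -0.13343442],
       [ 0.13360669,  0.01284593, -0.99095118]]), 't': array([0.06305815, 0.45848696, 1.08592751])}
wrist {'camera_matrix': array([[313.79576707,   0.        , 276.62600698],
       [  0.        , 313.79576707, 201.91546552],
       [  0.        ,   0.        ,   1.        ]]), 'R': array([[ 2.86756778e-01, -9.58003355e-01, -3.49474485e-04],
       [-9.19065414e-01, -2.75204489e-01,  2.82101497e-01],
       [-2.70350357e-01, -8.05733263e-02, -9.59384502e-01]]), 't': array([-0.65025348, -0.03396622,  0.39051057])}
```

View pics/scene0.png

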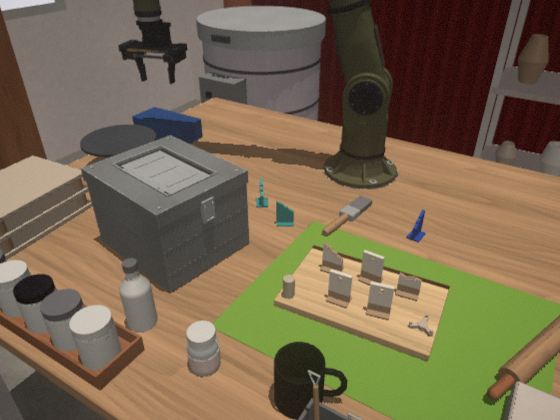

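View pics/top0.png

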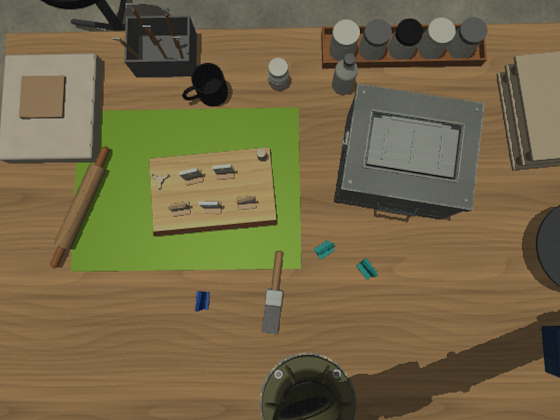

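View pics/wrist0.png

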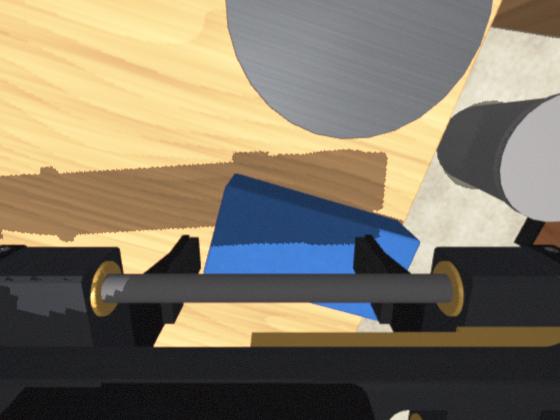

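Run:
```python
import cv2
a=cv2.imread("pics/scene0.png");b=cv2.imread("pics/top0.png")
cv2.imwrite("pics/s_crop.png",cv2.resize(a[235:345,270:455],None,fx=4.3,fy=4.3,interpolation=cv2.INTER_CUBIC))
cv2.imwrite("pics/t_crop.png",cv2.resize(b[140:240,145:280],None,fx=5.8,fy=5.8,interpolation=cv2.INTER_CUBIC))
cv2.imwrite("pics/b_crop.png",cv2.resize(b[80:220,330:490],None,fx=4.2,fy=4.2,interpolation=cv2.INTER_CUBIC))
```

```text
(no output)
```

View pics/s_crop.png

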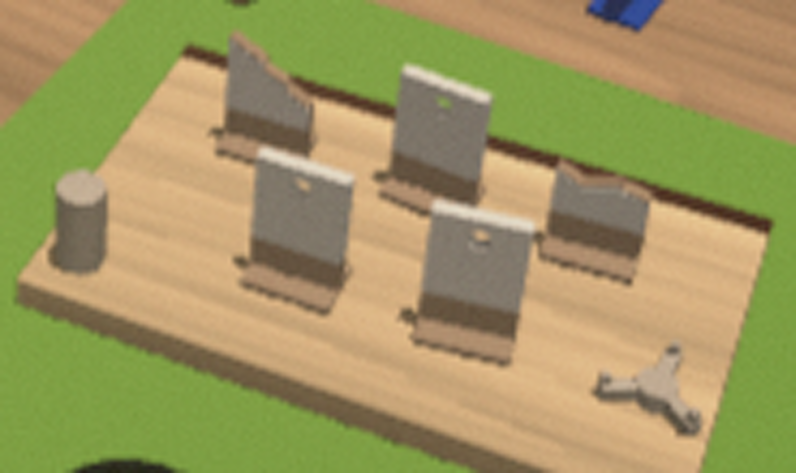

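View pics/t_crop.png

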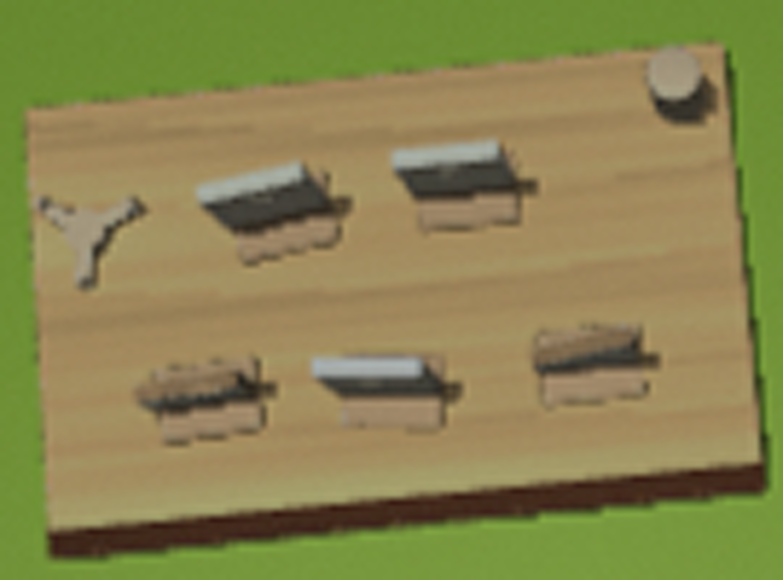

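View pics/b_crop.png

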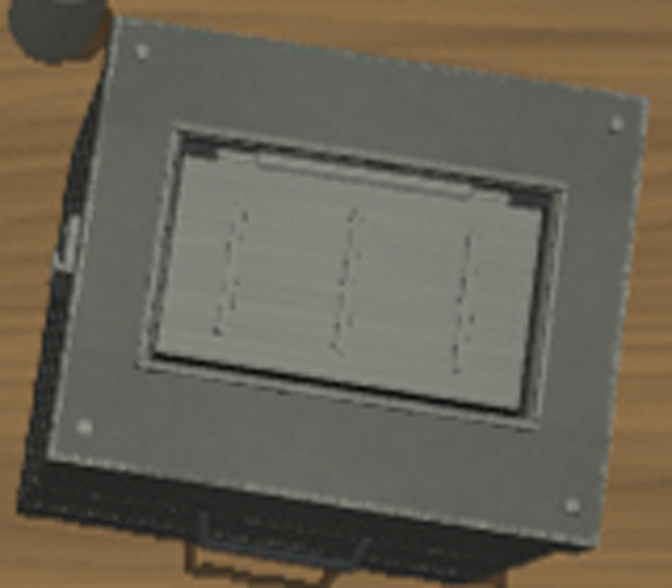

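```bash
cat > h.py <<'E'
import numpy as np
from cell import *
def ray(p,u,v):
    K,R,t=p["camera_matrix"],p["R"],p["t"]
    return -R.T@t, R.T@np.linalg.solve(K,[u,v,1.])
def onz(p,u,v,z):
    c,d=ray(p,u,v); return c+d*(z-c[2])/d[2]
def proj(p,X):
    q=p["camera_matrix"]@(p["R"]@np.asarray(X,float)+p["t"]); return q[:2]/q[2]
def totool(dw,o):  # world shift -> tool shift
    from scipy.spatial.transform import Rotation as Ro
    return Ro.from_euler("xyz",o["tool_rot"],degrees=True).inv().apply(dw)
E
python3 - <<'E'
from h import *
p=camera_params("top"); s=5.8
T=lambda u,v,z:np.round(onz(p,145+u/s,140+v/s,z),4)
print("cam",onz(p,0,0,0)*0-p["R"].T@p["t"])
for n,u,v in(("bTL",27,108),("bTR",722,43),("bBR",760,465),("bBL",50,532)):print(n,T(u,v,.018))
for n,u,v in(("snFL",543,403),("snFR",648,396),("stFL",165,442),("stFR",265,430),("bFL",343,425),("bFR",442,428)):print(n,T(u,v,.0235))
for n,u,v in(("aTL",198,193),("aTR",302,170),("cTL",393,157),("cTR",500,146),("bTL",312,365),("bTR",424,365)):print(n,T(u,v,.088))
print('prop',T(675,73,.063))
B=lambda u,v,z:np.round(onz(p,330+u/4.2,80+v/4.2,z),4)
for n,u,v in(("lTL",112,17),("lTR",648,98),("lBR",598,547),("lBL",50,458)):print(n,B(u,v,.200))
for n,u,v in(("sTL",180,130),("sTR",563,188),("sBR",537,425),("sBL",140,362)):print(n,B(u,v,.203))
E
```

```text
cam [0.30999018 0.04293226 1.1381951 ]
bTL [0.6034 0.3916 0.018 ]
bTR [0.628  0.0854 0.018 ]
bBR [0.441  0.0706 0.018 ]
bBL [0.4161 0.3765 0.018 ]
snFL [0.4685 0.1635 0.0235]
snFR [0.4709 0.1183 0.0235]
stFL [0.4538 0.3262 0.0235]
stFR [0.4584 0.2832 0.0235]
bFL [0.4601 0.2496 0.0235]
bFR [0.4582 0.207  0.0235]
aTL [0.5482 0.2984 0.088 ]
aTR [0.5572 0.2557 0.088 ]
cTL [0.5621 0.2183 0.088 ]
cTR [0.5661 0.1743 0.088 ]
bTL [0.4762 0.2506 0.088 ]
bTR [0.4755 0.2049 0.088 ]
prop [0.6026 0.1037 0.063 ]
lTL [ 0.715 -0.112  0.2  ]
lTR [ 0.6666 -0.3842  0.2   ]
lBR [ 0.4351 -0.343   0.2   ]
lBL [ 0.4838 -0.0732  0.2   ]
sTL [ 0.6525 -0.1441  0.203 ]
sTR [ 0.6186 -0.3366  0.203 ]
sBR [ 0.4965 -0.3157  0.203 ]
sBL [ 0.5316 -0.1194  0.203 ]
```

Candidates for broken tiles: snapped at top (247,200) / scene (332,258), stub at top (180,208) / scene (408,285). Not these: whole tiles at top (190,176), (223,172), (209,206), and the teal and blue look-alikes at (325,249), (367,269), (202,301). The crops confirm the first two: one has a sloped jagged edge, the other is a short stub with no hole. Next I'll look at the bin from above on the way past.

```bash
cat >> h.py <<'E'
def rows(*targets):
    """targets (x,y,z,yaw) -> tool shifts+twist from current pose"""
    o=get_obs(); print("t",round(o["time_s"],2),"pos",np.round(o["tool_pos"],4),"rot",np.round(o["tool_rot"],2),"w",round(o["grip_width"],4),"F",np.round(o["force"],1))
    y0=o["tool_rot"][2]
    for x,y,z,yaw in targets:
        d=totool(np.array([x,y,z])-o["tool_pos"],o); tw=-((yaw-y0+180)%360-180)
        print(np.round(d,4),round(np.radians(tw),3))
def snap(n,f,crop=None,s=1):
    import cv2
    p=camera_params(n); a=read_camera(n); cv2.imwrite("pics/"+f+"_full.png",a)
    np.save("pics/"+f+".npy",p,allow_pickle=True)
    if crop: a=cv2.resize(a[crop[1]:crop[3],crop[0]:crop[2]],None,fx=s,fy=s,interpolation=cv2.INTER_CUBIC)
    cv2.imwrite("pics/"+f+".png",a)
def P(f): return np.load("pics/"+f+".npy",allow_pickle=True).item()
E
python3 - <<'E'
from h import *
rows((.186,-.622,.34,16.66),(.35,-.45,.36,3),(.51,-.23,.36,-10))
E
```

```text
t 0.15 pos [ 0.1862 -0.6223  0.2217] rot [-1.7991e+02  1.0000e-02  1.6660e+01] w 0.0872 F [ 0.7 -0.1  0.1]
[-1.000e-04 -5.000e-04 -1.183e-01] 0.0
[ 0.2063 -0.1183 -0.1381] 0.238
[ 0.4227 -0.2832 -0.1379] 0.465
```

```bash
python3 -m handwheel '[[0.087,0,0,-0.05,0],[0.087,0,0,-0.1,0],[0.087,0.04,-0.02,-0.135,0.05],[0.087,0.206,-0.118,-0.138,0.238],[0.087,0.206,-0.118,-0.138,0.238],[0.087,0.206,-0.118,-0.138,0.238],[0.087,0.206,-0.118,-0.138,0.238],[0.087,0.423,-0.283,-0.138,0.465],[0.087,0.423,-0.283,-0.138,0.465],[0.087,0.423,-0.283,-0.138,0.465],[0.087,0.423,-0.283,-0.138,0.465],[0.087,0.423,-0.283,-0.138,0.465],[0.087,0.423,-0.283,-0.138,0.465],[0.087,0.423,-0.283,-0.138,0.465]]'
python3 -c "
from h import *
snap('wrist','w1'); rows()"
```

```text
time_s: 1.55
tool_pos: [0.5129, -0.2247, 0.3603]
tool_rot: [-179.9, -0.0, -9.4]
force: [0.5, 0.3, -0.2]
grip_width: 0.0868
t 1.6 pos [ 0.5114 -0.2279  0.3602] rot [-1.7998e+02  3.0000e-02 -9.7000e+00] w 0.0869 F [-0.5 -1.3 -0.2]
```

View pics/w1.png

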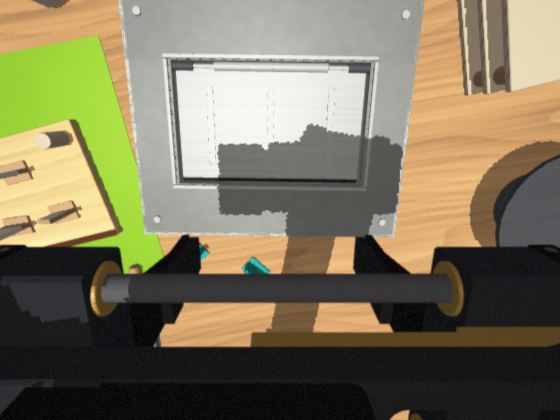

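The hinge barrel is on the far (+x) side, at pixels (215–330, 67). The trim frame corners are at about (164,56), (377,57), (365,188) and (175,186). The dark gap at the free edge is near the robot.

Run:
```python
from h import *
import cv2
p=P('w1')
c=[onz(p,u,v,.203) for u,v in((164,56),(377,57),(365,188),(175,186))]
print(np.round(c,4),np.mean(c,0))
L=[onz(p,u,v,.2) for u,v in((119,-8),(425,-8),(394,236),(146,234))]
print(np.round(L,4))
a=cv2.imread('pics/w1.png');cv2.imwrite('pics/w1c.png',cv2.resize(a[110:250,0:130],None,fx=4.5,fy=4.5))
# next: over board
rows((.53,-.0,.33,60),(.47,.20,.30,94),(.43,.22,.26,94))
```

```text
[[ 0.6547 -0.1419  0.203 ]
 [ 0.6211 -0.3381  0.203 ]
 [ 0.4971 -0.3162  0.203 ]
 [ 0.5318 -0.1204  0.203 ]] [ 0.57616804 -0.22912553  0.203     ]
[[ 0.7129 -0.115   0.2   ]
 [ 0.6678 -0.3854  0.2   ]
 [ 0.4364 -0.3439  0.2   ]
 [ 0.4836 -0.0738  0.2   ]]
t 1.6 pos [ 0.5114 -0.2279  0.3602] rot [-1.7998e+02  3.0000e-02 -9.7000e+00] w 0.0869 F [-0.5 -1.3 -0.2]
[-0.02   -0.2278  0.0303] -1.216
[-0.1129 -0.4148  0.0604] -1.81
[-0.1556 -0.4278  0.1005] -1.81
```

Run:
```python
from h import *
rows((.56,-.10,.34,40),(.48,.08,.29,94))
```

```text
t 1.6 pos [ 0.5114 -0.2279  0.3602] rot [-1.7998e+02  3.0000e-02 -9.7000e+00] w 0.0869 F [-0.5 -1.3 -0.2]
[ 0.0264 -0.1343  0.0202] -0.867
[-0.0828 -0.2982  0.0704] -1.81
```

```bash
python3 -m handwheel '[[0.04,0.026,-0.134,0.02,-0.867],[0.04,0.026,-0.134,0.02,-0.867],[0.04,0.026,-0.134,0.02,-0.867],[0.04,-0.083,-0.298,0.07,-1.81],[0.04,-0.083,-0.298,0.07,-1.81],[0.04,-0.083,-0.298,0.07,-1.81],[0.04,-0.083,-0.298,0.07,-1.81],[0.04,-0.083,-0.298,0.07,-1.81],[0.04,-0.083,-0.298,0.07,-1.81],[0.04,-0.083,-0.298,0.07,-1.81],[0.04,-0.083,-0.298,0.07,-1.81],[0.04,-0.083,-0.298,0.07,-1.81],[0.04,-0.083,-0.298,0.07,-1.81],[0.04,-0.083,-0.298,0.07,-1.81],[0.04,-0.083,-0.298,0.07,-1.81]]'
python3 -c "
from h import *
snap('wrist','w2'); rows()"
```

```text
time_s: 3.1
tool_pos: [0.4804, 0.0768, 0.2905]
tool_rot: [-180.0, 0.0, 93.5]
force: [0.5, 0.3, -0.1]
grip_width: 0.0401
t 3.15 pos [0.4804 0.077  0.2905] rot [-1.800e+02  1.000e-02  9.357e+01] w 0.04 F [-0.2 -0.5 -0.6]
```

View pics/w2.png

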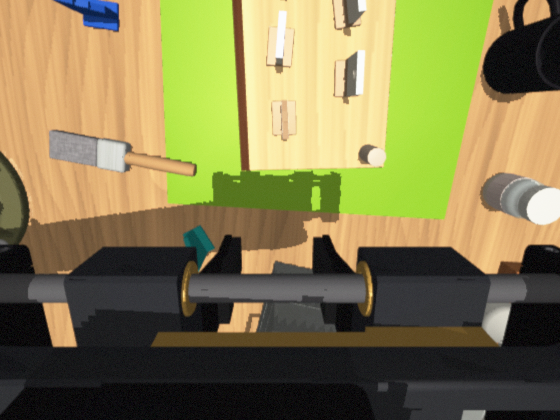

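```bash
python3 -c "
import cv2
a=cv2.imread('pics/w2.png');cv2.imwrite('pics/w2c.png',cv2.resize(a[0:180,225:405],None,fx=4.4,fy=3.3,interpolation=cv2.INTER_CUBIC))
cv2.imwrite('pics/w2d.png',cv2.resize(a[85:155,250:320],None,fx=8.5,fy=8.5,interpolation=cv2.INTER_CUBIC))"
```

```text
(no output)
```

View pics/w2d.png

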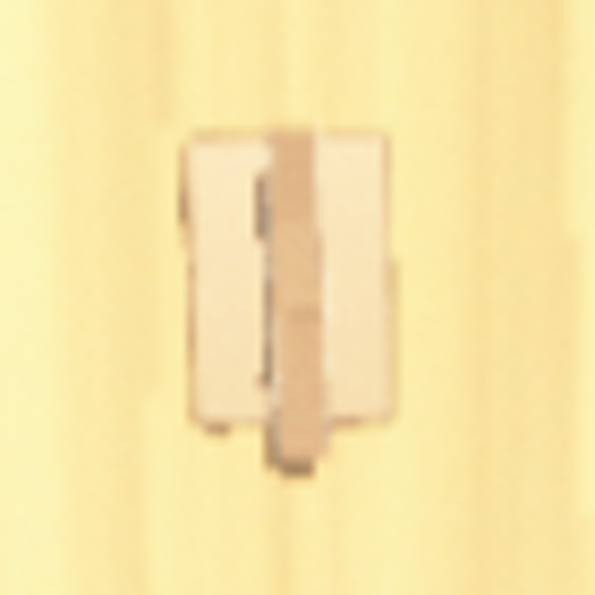

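Run:
```python
from h import *
p=P('w2')
c=np.array([onz(p,250+u/8.5-.5,85+v/8.5-.5,.0235) for u,v in((190,135),(384,133),(393,416),(193,418))])
print(np.round(c,4),c.mean(0))
d=(c[0]+c[1]-c[2]-c[3]); print("width dir",np.degrees(np.arctan2(d[1],d[0])))
e=(c[1]+c[2]-c[0]-c[3]); print("normal",np.degrees(np.arctan2(e[1],e[0])))
m=c.mean(0)
for z in(.035,.05):print(z,(proj(p,[m[0],m[1],z])-[249.5,84.5])*8.5)
rows((m[0],m[1],.13,93.5),(m[0],m[1],.034,93.5))
```

```text
[[0.4691 0.1643 0.0235]
 [0.4988 0.1665 0.0235]
 [0.5035 0.1242 0.0235]
 [0.472  0.122  0.0235]] [0.48586156 0.14424224 0.0235    ]
width dir 95.13547843635868
normal 4.078546409438641
0.035 [291.64427734 279.37371288]
0.05 [293.88357591 281.90590675]
t 3.15 pos [0.4804 0.077  0.2905] rot [-1.800e+02  1.000e-02  9.357e+01] w 0.04 F [-0.2 -0.5 -0.6]
[0.0668 0.0097 0.1605] 0.001
[0.0668 0.0097 0.2565] 0.001
```

```bash
python3 -m handwheel '[[0.04,0.067,0.01,0.05,-0.018],[0.04,0.067,0.01,0.10,-0.018],[0.04,0.067,0.01,0.15,-0.018],[0.04,0.067,0.01,0.18,-0.018],[0.04,0.067,0.01,0.18,-0.018]]' 30
python3 -c "
from h import *
snap('wrist','w3'); rows((.4858,.1440,.034,94.6))"
```

```text
time_s: 3.65
tool_pos: [0.4811, 0.144, 0.1049]
tool_rot: [-179.3, 0.0, 94.8]
force: [-0.6, -0.0, -0.3]
grip_width: 0.0402
t 3.7 pos [0.4833 0.1444 0.1077] rot [-179.59    0.     94.74] w 0.0403 F [ 0.2  0.1 -0. ]
[-0.0006  0.003   0.0737] 0.003
```

View pics/w3.png

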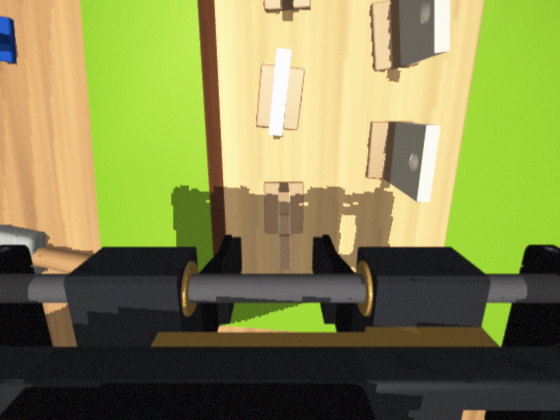

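```bash
python3 -m handwheel '[[0.04,0,0,0.03,0],[0.04,0,0,0.055,0],[0.04,0,0,0.075,0],[0.04,0,0,0.075,0],[0.04,0,0,0.075,0],[0.04,0,0,0.075,0]]' 30
python3 -c "
from h import *
snap('wrist','w4'); rows((.4858,.1440,.034,94.6))"
```

```text
time_s: 4.3
tool_pos: [0.4881, 0.1453, 0.038]
tool_rot: [179.8, -0.0, 94.7]
force: [0.5, -0.2, 0.0]
grip_width: 0.0403
t 4.35 pos [0.4878 0.1453 0.0377] rot [1.7979e+02 1.0000e-02 9.4720e+01] w 0.0399 F [ 0.4 -0.8  0.7]
[-0.0011 -0.0021  0.0037] 0.002
```

View pics/w4.png

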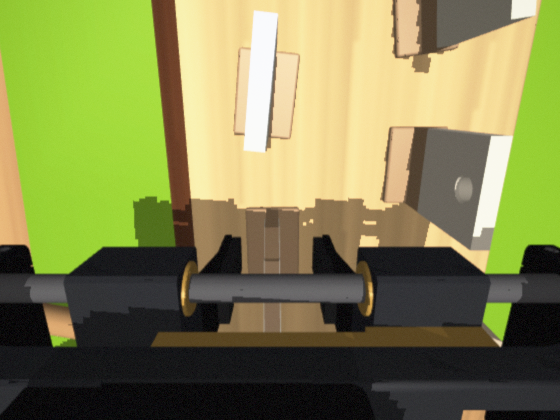

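```bash
python3 -m handwheel '[[0.04,-0.001,-0.002,0.003,0],[0.04,-0.001,-0.002,0.003,0],[0.0,-0.001,-0.002,0.003,0],[0.0,-0.001,-0.002,0.003,0],[0.0,-0.001,-0.002,0.003,0],[0.0,-0.001,-0.002,0.003,0],[0.0,-0.001,-0.002,0.003,0]]' 40
python3 -m handwheel '[[0.0,0,0,-0.02,0],[0.0,0,0,-0.06,0],[0.0,0,0,-0.10,0],[0.0,0,0,-0.15,0],[0,0,0,-0.2,0],[0,0,0,-0.24,0],[0,0,0,-0.24,0]]'
python3 -c "
from h import *
snap('wrist','w5'); snap('scene','s5',(150,0,560,330),1.9);rows((.48,0.08,.30,60),(.56,-.1,.32,20),(.576,-.229,.30,-10))"
```

```text
time_s: 5.05
tool_pos: [0.4841, 0.1439, 0.0325]
tool_rot: [180.0, 0.0, 94.8]
force: [0.5, -0.2, 0.0]
grip_width: 0.0079
time_s: 5.75
tool_pos: [0.487, 0.1452, 0.2785]
tool_rot: [179.4, -0.0, 94.8]
force: [-0.0, -0.7, -0.6]
grip_width: 0.0067
t 5.85 pos [0.4843 0.144  0.273 ] rot [1.7992e+02 3.0000e-02 9.4760e+01] w 0.0068 F [ 1.3  0.3 -1.3]
[-0.0634 -0.0096 -0.027 ] 0.607
[-0.2494  0.0553 -0.0468] 1.305
[-0.3793  0.0605 -0.0268] 1.828
```

View pics/w5.png

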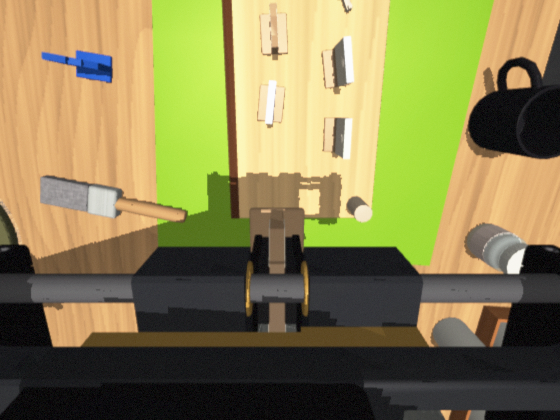

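View pics/s5.png

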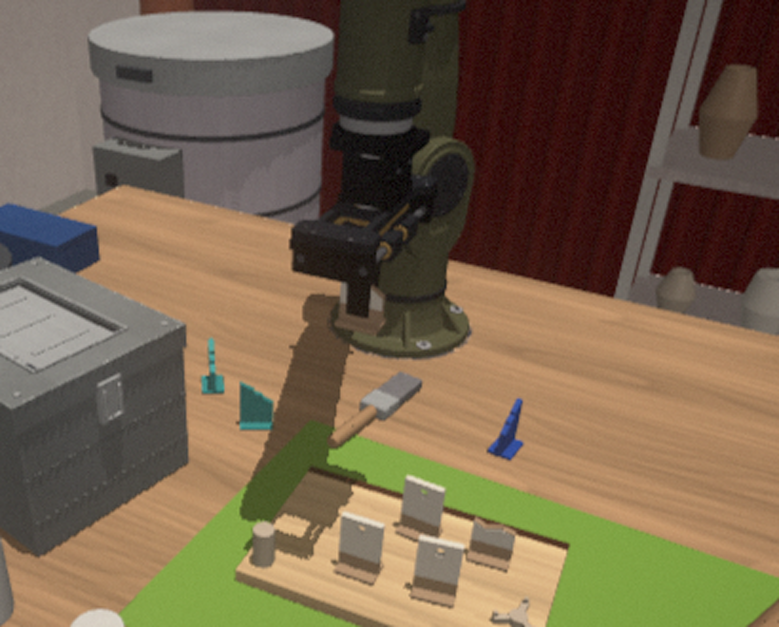

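```bash
python3 -m handwheel '[[0,-0.03,0,-0.027,0.15],[0,-0.063,-0.005,-0.027,0.3],[0,-0.11,0.01,-0.027,0.45],[0,-0.16,0.03,-0.027,0.6],[0,-0.205,0.045,-0.027,0.75],[0,-0.25,0.055,-0.027,0.9],[0,-0.28,0.058,-0.027,1.05],[0,-0.31,0.06,-0.027,1.2],[0,-0.335,0.06,-0.027,1.35],[0,-0.36,0.06,-0.027,1.5],[0,-0.375,0.06,-0.027,1.65],[0,-0.379,0.06,-0.027,1.8],[0,-0.379,0.06,-0.027,1.828],[0,-0.379,0.06,-0.027,1.828],[0,-0.379,0.06,-0.027,1.828]]' 40
python3 -c "
from h import *
snap('wrist','w6'); rows((.572,-.2283,.225,-10),(.585,-.2306,.142,-10))"
```

```text
time_s: 7.35
tool_pos: [0.5752, -0.2277, 0.2987]
tool_rot: [-180.0, 0.1, -9.8]
force: [1.1, 0.6, 0.3]
grip_width: 0.0069
t 7.4 pos [ 0.5752 -0.2278  0.299 ] rot [-1.7998e+02  5.0000e-02 -9.7900e+00] w 0.0071 F [ 0.1  0.3 -0.8]
[-0.003   0.0011  0.074 ] 0.004
[0.0102 0.0012 0.157 ] 0.004
```

View pics/w6.png

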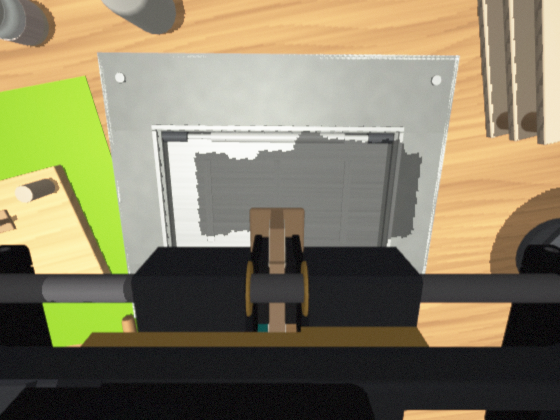

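```bash
python3 -c "
import cv2
a=cv2.imread('pics/w5.png');cv2.imwrite('pics/w5d.png',cv2.resize(a[0:70,240:310],None,fx=8.5,fy=8.5,interpolation=cv2.INTER_CUBIC))"
```

```text
(no output)
```

View pics/w5d.png

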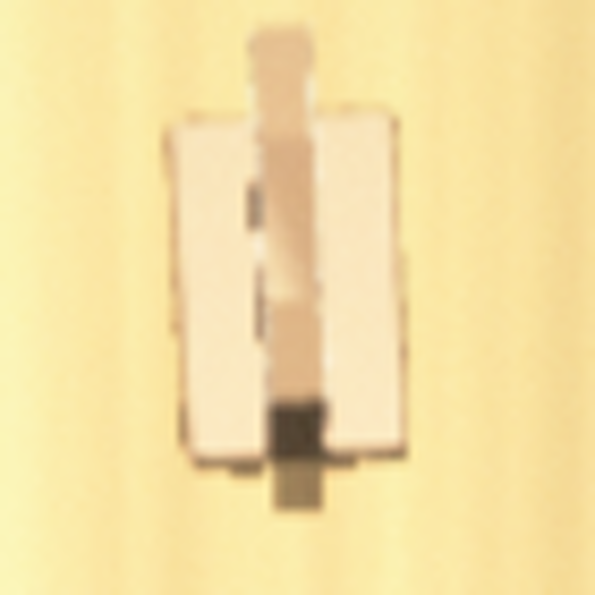

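Aligned over the slot, with the tile hanging between the pads. Next: press the flap down.

```bash
python3 -m handwheel '[[0,-0.005,0.001,0.04,0],[0,-0.005,0.001,0.06,0],[0,-0.004,0.001,0.08,0],[0,-0.002,0.001,0.1,0],[0,0.002,0.001,0.12,0],[0,0.006,0.001,0.14,0],[0,0.01,0.001,0.15,0],[0,0.01,0.001,0.155,0],[0,0.01,0.001,0.155,0]]' 40
python3 -c "
from h import *
snap('wrist','w7');snap('scene','s7',(60,20,300,220),3.2); rows((.585,-.2306,.142,-10))"
```

```text
time_s: 8.3
tool_pos: [0.5837, -0.2309, 0.1436]
tool_rot: [-180.0, 0.2, -9.9]
force: [-4.4, 1.3, -0.8]
grip_width: 0.0067
t 8.4 pos [ 0.5835 -0.2309  0.1439] rot [-179.97    0.2    -9.95] w 0.0069 F [-5.5  2.1 -1.9]
[ 0.0014 -0.0005  0.0019] 0.001
```

View pics/w7.png

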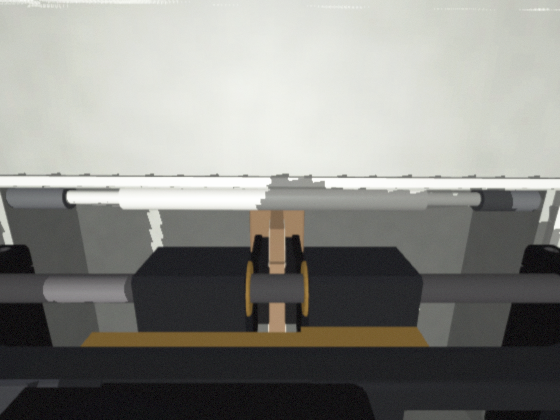

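View pics/s7.png

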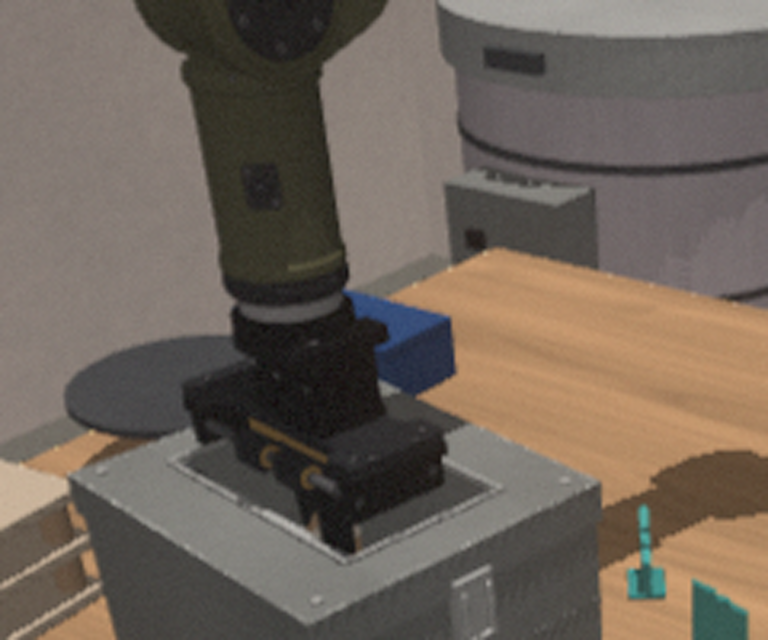

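```bash
python3 -m handwheel '[[0.087,0,0,0,0],[0.087,0,0,0,0],[0.087,0,0,0,0],[0.087,0,0,0,0],[0.087,0,0,0,0],[0.087,0,0,0,0],[0.087,0,0,0,0],[0.087,0,0,0,0],[0.087,0,0,0,0],[0.087,0,0,0,0]]' 40
python3 -c "
from h import *
snap('wrist','w8'); rows((.5835,-.2309,.142,-10))"
```

```text
time_s: 9.4
tool_pos: [0.585, -0.2314, 0.1444]
tool_rot: [-180.0, 0.0, -10.0]
force: [-3.2, 1.8, 2.5]
grip_width: 0.0786
t 9.45 pos [ 0.585  -0.2314  0.1445] rot [-1.7999e+02  1.0000e-02 -9.9800e+00] w 0.0819 F [-2.9  1.6  2.5]
[-0.0015 -0.0002  0.0025] 0.0
```

View pics/w8.png

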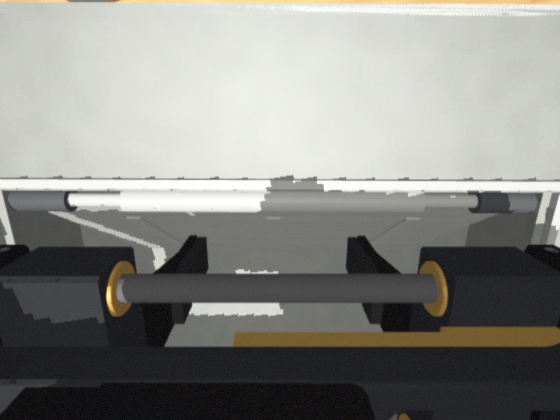

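```bash
python3 -m handwheel '[[0.087,0,0,0.003,0],[0.087,0,0,0.003,0],[0.087,0,0,0.003,0],[0.087,0,0,0.003,0],[0.087,0,0,0.003,0]]' 40
python3 -c "
from h import *
snap('wrist','w9',(150,200,430,420),2.8);snap('top','t9',(330,60,500,220),4.5); rows((.5835,-.2309,.30,-10))"
```

```text
time_s: 9.95
tool_pos: [0.5851, -0.2316, 0.1417]
tool_rot: [180.0, -0.0, -10.0]
force: [-3.3, 0.8, 2.8]
grip_width: 0.0868
t 10.05 pos [ 0.585  -0.2316  0.1416] rot [ 1.7999e+02 -2.0000e-02 -9.9800e+00] w 0.0865 F [-1.8  2.3  3.5]
[-0.0016 -0.0004 -0.1584] 0.0
```

View pics/w9.png

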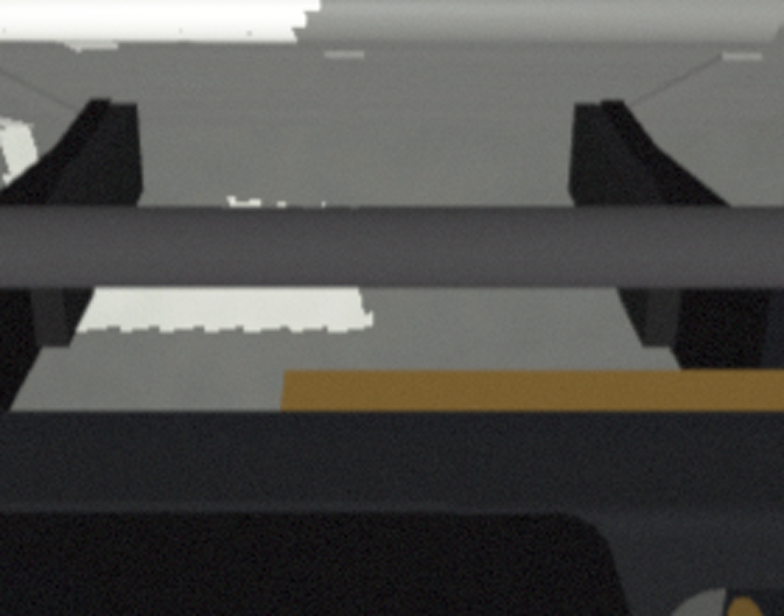

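View pics/t9.png

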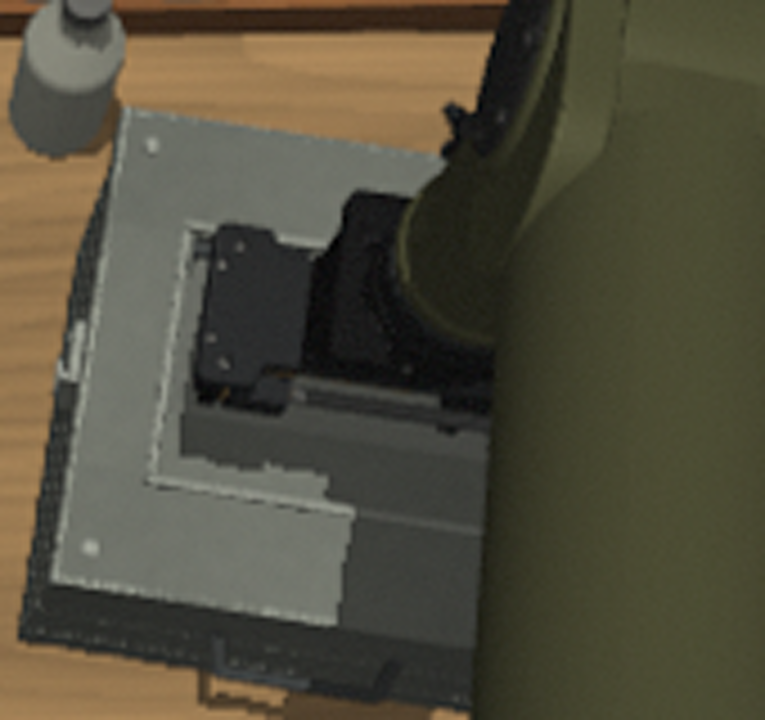

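The tile is gone from between the fingers, and about 3 N shows the fingers still holding the flap. Now I'll lift and check that the flap is shut.

```bash
python3 -m handwheel '[[0.087,0,0,-0.03,0],[0.087,0,0,-0.07,0],[0.087,0,0,-0.11,0],[0.087,0,0,-0.16,0],[0.087,-0.03,0,-0.2,0],[0.087,-0.06,0,-0.2,0],[0.087,-0.06,0,-0.2,0]]' 40
python3 -c "
from h import *
snap('wrist','w10')
p=P('w5')
c=np.array([onz(p,240+u/8.5-.5,v/8.5-.5,.0235) for u,v in((170,125),(393,115),(403,450),(190,455))])
m=c.mean(0);print(c.round(4),m)
d=(c[0]+c[1]-c[2]-c[3]); print('width dir',np.degrees(np.arctan2(d[1],d[0])))
e=(c[1]+c[2]-c[0]-c[3]); print('normal',np.degrees(np.arctan2(e[1],e[0])))
rows((.56,-.08,.33,30),(.475,.2,.20,96))"
```

```text
time_s: 10.75
tool_pos: [0.5244, -0.222, 0.3437]
tool_rot: [179.8, -0.2, -10.1]
force: [0.2, -0.6, 0.1]
grip_width: 0.087
[[0.4546 0.3276 0.0235]
 [0.4853 0.3315 0.0235]
 [0.4906 0.2894 0.0235]
 [0.4603 0.2861 0.0235]] [0.4726693  0.30865027 0.0235    ]
width dir 97.47782897059687
normal 6.6454084884799105
t 10.8 pos [ 0.5254 -0.222   0.3423] rot [ 1.7989e+02 -1.5000e-01 -1.0070e+01] w 0.0871 F [ 1.2  0.3 -0.1]
[ 0.0092 -0.1458  0.0121] -0.699
[-0.1238 -0.4069  0.1412] -1.851
```

View pics/w10.png

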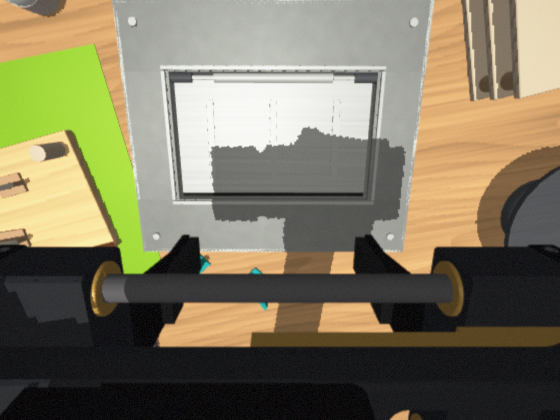

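Flap shut, nothing on it. Next: the stub.

```bash
python3 -m handwheel '[[0.04,0.005,-0.05,0,-0.15],[0.04,0.009,-0.1,0.012,-0.3],[0.04,0.005,-0.15,0.02,-0.45],[0.04,-0.02,-0.19,0.03,-0.6],[0.04,-0.045,-0.235,0.05,-0.75],[0.04,-0.07,-0.28,0.07,-0.9],[0.04,-0.09,-0.32,0.08,-1.05],[0.04,-0.11,-0.365,0.09,-1.2],[0.04,-0.12,-0.39,0.1,-1.35],[0.04,-0.125,-0.41,0.1,-1.5],[0.04,-0.13,-0.43,0.1,-1.65],[0.04,-0.13,-0.435,0.1,-1.8],[0.04,-0.13,-0.435,0.1,-1.87],[0.04,-0.13,-0.435,0.1,-1.87],[0.04,-0.13,-0.435,0.1,-1.87],[0.04,-0.13,-0.435,0.1,-1.87]]' 40
python3 -c "
from h import *
snap('wrist','w11')
rows((.4727,.3085,.12,97),(.4727,.3085,.034,97))"
```

```text
time_s: 12.4
tool_pos: [0.4735, 0.2296, 0.2411]
tool_rot: [-180.0, -0.0, 97.1]
force: [-0.0, -0.5, -1.2]
grip_width: 0.0402
t 12.45 pos [0.4734 0.2296 0.2412] rot [-1.7998e+02 -1.0000e-02  9.7080e+01] w 0.04 F [0.2 0.3 0.6]
[0.0784 0.009  0.1212] 0.001
[0.0784 0.009  0.2072] 0.001
```

View pics/w11.png

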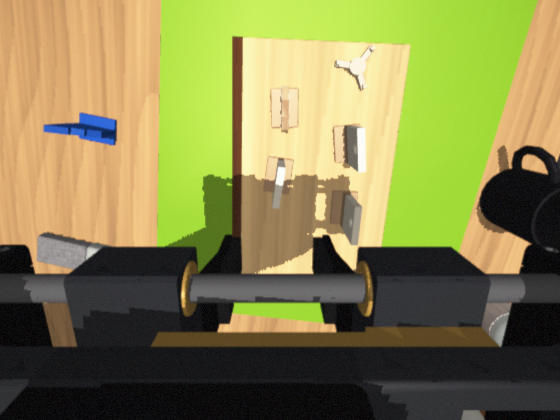

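```bash
python3 -c "
import cv2
a=cv2.imread('pics/w11.png');cv2.imwrite('pics/w11d.png',cv2.resize(a[75:145,250:320],None,fx=8.5,fy=8.5,interpolation=cv2.INTER_CUBIC))"
```

```text
(no output)
```

View pics/w11d.png

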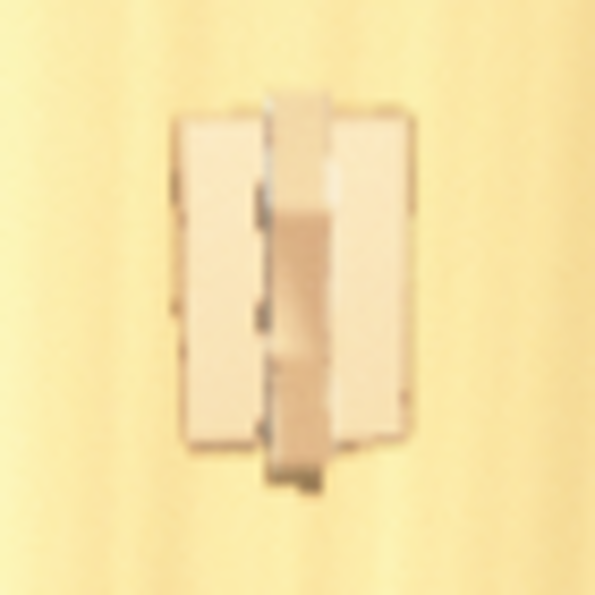

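Run:
```python
from h import *
p=P('w11')
c=np.array([onz(p,250+u/8.5-.5,75+v/8.5-.5,.0235) for u,v in((178,120),(410,113),(410,437),(185,443))])
m=c.mean(0);print(c.round(4),m)
d=(c[0]+c[1]-c[2]-c[3]); print('width dir',np.degrees(np.arctan2(d[1],d[0])))
e=(c[1]+c[2]-c[0]-c[3]); print('normal',np.degrees(np.arctan2(e[1],e[0])))
rows((m[0],m[1],.11,97),(m[0],m[1],.034,97))
```

```text
[[0.4544 0.3277 0.0235]
 [0.4852 0.3324 0.0235]
 [0.4912 0.2905 0.0235]
 [0.4604 0.2859 0.0235]] [0.47279933 0.30911678 0.0235    ]
width dir 98.10854396556212
normal 8.622307144544244
t 12.45 pos [0.4734 0.2296 0.2412] rot [-1.7998e+02 -1.0000e-02  9.7080e+01] w 0.04 F [0.2 0.3 0.6]
[0.079  0.0092 0.1312] 0.001
[0.079  0.0092 0.2072] 0.001
```

```bash
python3 -m handwheel '[[0.04,0.045,0.006,0.01,-0.016],[0.04,0.079,0.009,0.04,-0.016],[0.04,0.079,0.009,0.08,-0.016],[0.04,0.079,0.009,0.11,-0.016],[0.04,0.079,0.009,0.13,-0.016],[0.04,0.079,0.009,0.13,-0.016],[0.04,0.079,0.009,0.13,-0.016]]' 40
python3 -m handwheel '[[0.04,0,0,0.025,0],[0.04,0,0,0.05,0],[0.04,0,0,0.07,0],[0.04,0,0,0.07,0],[0.04,0,0,0.07,0],[0.04,0,0,0.07,0]]'
python3 -c "
from h import *
snap('wrist','w12'); rows((.4728,.309,.034,98))"
```

```text
time_s: 13.15
tool_pos: [0.4725, 0.3094, 0.1119]
tool_rot: [180.0, -0.0, 98.0]
force: [-0.0, 0.1, 0.7]
grip_width: 0.0401
time_s: 13.75
tool_pos: [0.4737, 0.3102, 0.0436]
tool_rot: [179.8, -0.1, 98.1]
force: [0.7, -0.6, -0.7]
grip_width: 0.0401
t 13.8 pos [0.4736 0.3101 0.0435] rot [ 1.7982e+02 -5.0000e-02  9.8060e+01] w 0.04 F [-0.2 -0.6  0.2]
[-0.001  -0.001   0.0095] 0.001
```

View pics/w12.png

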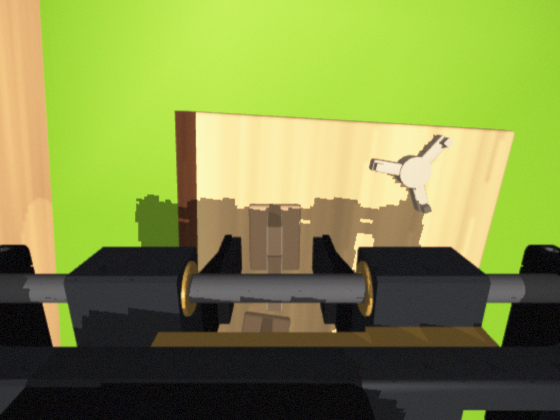

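Centred on the blade, at about pixel column 274. I'll go down 9.5 mm more, grip and lift.

```bash
python3 -m handwheel '[[0.04,-0.001,-0.001,0.01,0],[0.04,-0.001,-0.001,0.01,0],[0.04,-0.001,-0.001,0.01,0],[0.0,-0.001,-0.001,0.01,0],[0.0,-0.001,-0.001,0.01,0],[0.0,-0.001,-0.001,0.01,0],[0.0,-0.001,-0.001,0.01,0],[0.0,-0.001,-0.001,0.01,0]]' 40
python3 -m handwheel '[[0.0,0,0,-0.02,0],[0.0,0,0,-0.06,0],[0.0,0,0,-0.10,0],[0.0,0,0,-0.15,0],[0,0,0,-0.2,0],[0,0,0,-0.25,0],[0,0,0,-0.265,0],[0,0,0,-0.265,0]]'
python3 -c "
from h import *
snap('wrist','w13'); rows((.56,-.05,.30,30),(.576,-.229,.30,-10))"
```

```text
time_s: 14.6
tool_pos: [0.4715, 0.3082, 0.0316]
tool_rot: [180.0, 0.0, 98.1]
force: [0.8, -0.4, -0.0]
grip_width: 0.008
time_s: 15.4
tool_pos: [0.4724, 0.3092, 0.2991]
tool_rot: [179.7, -0.1, 98.1]
force: [0.2, -0.7, 0.0]
grip_width: 0.0066
t 15.45 pos [0.4715 0.3083 0.2965] rot [179.95   0.    98.08] w 0.0064 F [ 0.1  0.1 -1.5]
[-0.3672  0.0372 -0.0034] 1.188
[-0.5467  0.0279 -0.0034] 1.886
```

View pics/w13.png

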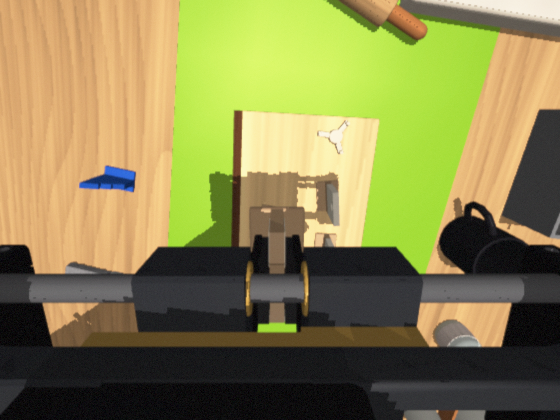

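```bash
python3 -m handwheel '[[0,-0.04,0.008,-0.004,0.1],[0,-0.085,0.015,-0.004,0.25],[0,-0.13,0.02,-0.004,0.4],[0,-0.175,0.025,-0.004,0.55],[0,-0.22,0.03,-0.004,0.7],[0,-0.265,0.035,-0.004,0.85],[0,-0.31,0.037,-0.004,1.0],[0,-0.355,0.037,-0.004,1.15],[0,-0.4,0.037,-0.004,1.3],[0,-0.44,0.035,-0.004,1.45],[0,-0.48,0.033,-0.004,1.6],[0,-0.515,0.03,-0.004,1.75],[0,-0.54,0.028,-0.004,1.886],[0,-0.547,0.028,-0.004,1.886],[0,-0.547,0.028,-0.004,1.886],[0,-0.547,0.028,-0.004,1.886],[0,-0.547,0.028,-0.004,1.886]]' 40
python3 -c "
from h import *
snap('wrist','w14'); rows((.572,-.2283,.225,-10),(.585,-.2306,.142,-10))"
```

```text
time_s: 17.15
tool_pos: [0.5764, -0.2269, 0.3004]
tool_rot: [-180.0, 0.0, -9.7]
force: [-0.2, 0.3, -0.6]
grip_width: 0.0067
t 17.2 pos [ 0.5764 -0.2273  0.3006] rot [-179.97    0.     -9.75] w 0.0064 F [ 0.1 -0.3 -0.3]
[-0.0041  0.0018  0.0756] 0.004
[0.0091 0.0019 0.1586] 0.004
```

View pics/w14.png

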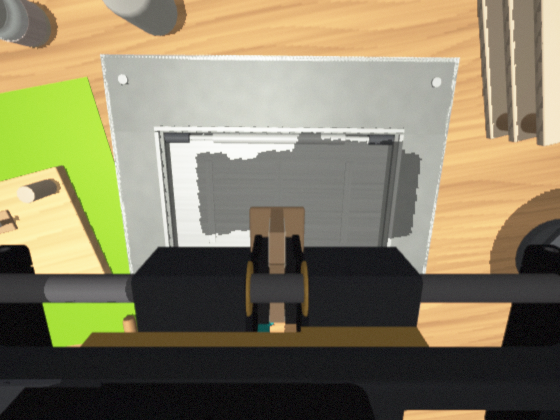

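Same geometry as the first time, and the stub is held. Pressing in, then releasing.

```bash
python3 -m handwheel '[[0,-0.005,0.002,0.04,0],[0,-0.005,0.002,0.06,0],[0,-0.004,0.002,0.08,0],[0,-0.002,0.002,0.1,0],[0,0.002,0.002,0.12,0],[0,0.006,0.002,0.14,0],[0,0.009,0.002,0.15,0],[0,0.009,0.002,0.157,0],[0,0.009,0.002,0.157,0]]' 40
python3 -m handwheel '[[0.087,0,0,0,0],[0.087,0,0,0,0],[0.087,0,0,0,0],[0.087,0,0,0,0],[0.087,0,0,0,0],[0.087,0,0,0,0],[0.087,0,0,0.002,0],[0.087,0,0,0.002,0],[0.087,0,0,0.002,0],[0.087,0,0,0.002,0],[0.087,0,0,0.002,0],[0.087,0,0,0.002,0],[0.087,0,0,0.002,0],[0.087,0,0,0.002,0],[0.087,0,0,0.002,0]]' 40
python3 -c "
from h import *
snap('wrist','w15'); rows((.585,-.2306,.142,-10))"
```

```text
time_s: 18.1
tool_pos: [0.5834, -0.232, 0.1426]
tool_rot: [-180.0, 0.2, -9.9]
force: [-4.4, 2.0, -0.8]
grip_width: 0.0066
time_s: 19.6
tool_pos: [0.5845, -0.2329, 0.1415]
tool_rot: [-180.0, 0.0, -10.0]
force: [-3.7, 2.3, 1.9]
grip_width: 0.087
t 19.65 pos [ 0.5845 -0.2329  0.1415] rot [-1.80e+02  1.00e-02 -9.98e+00] w 0.087 F [-2.9  1.6  1.4]
[ 0.0001 -0.0024 -0.0005] 0.0
```

View pics/w15.png

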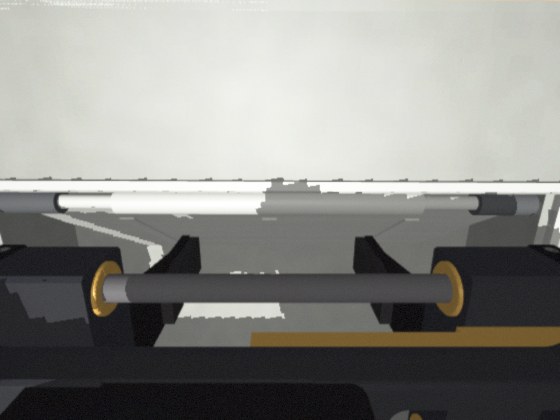

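```bash
python3 -m handwheel '[[0.087,0,0,0,0],[0.087,0,0,0,0],[0.087,0,0,0,0],[0.087,0,0,0,0],[0.087,0,0,-0.03,0],[0.087,0,0,-0.07,0],[0.087,0,0,-0.11,0],[0.087,0,0,-0.16,0],[0.087,-0.03,0,-0.2,0],[0.087,-0.08,0,-0.2,0],[0.087,-0.1,0,-0.2,0],[0.087,-0.1,0,-0.2,0],[0.087,-0.1,0,-0.2,0]]' 40
python3 -c "
from h import *
snap('wrist','w16',(60,0,480,260),1.8);snap('scene','s16',(60,120,460,360),1.95);snap('top','t16',(140,60,500,240),2.2); rows()"
```

```text
time_s: 20.95
tool_pos: [0.4868, -0.2165, 0.3422]
tool_rot: [179.9, -0.2, -10.0]
force: [0.1, -0.2, 0.3]
grip_width: 0.0869
t 21.1 pos [ 0.4871 -0.2159  0.3411] rot [-1.7999e+02 -2.0000e-02 -9.9500e+00] w 0.0871 F [ 0.1 -0.  -0.3]
```

View pics/w16.png

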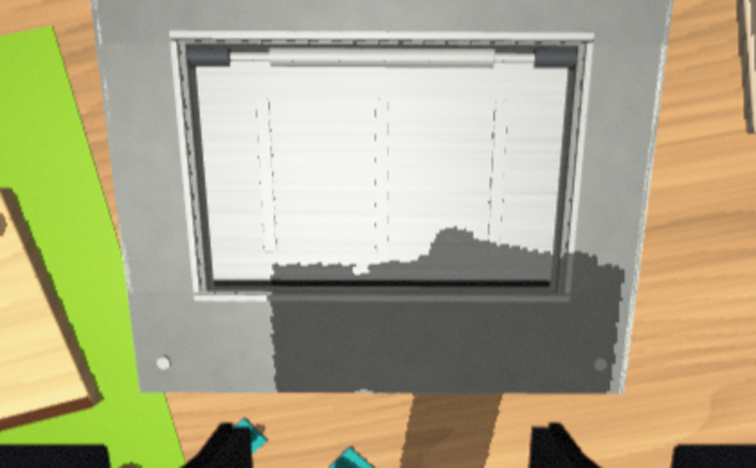

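View pics/s16.png

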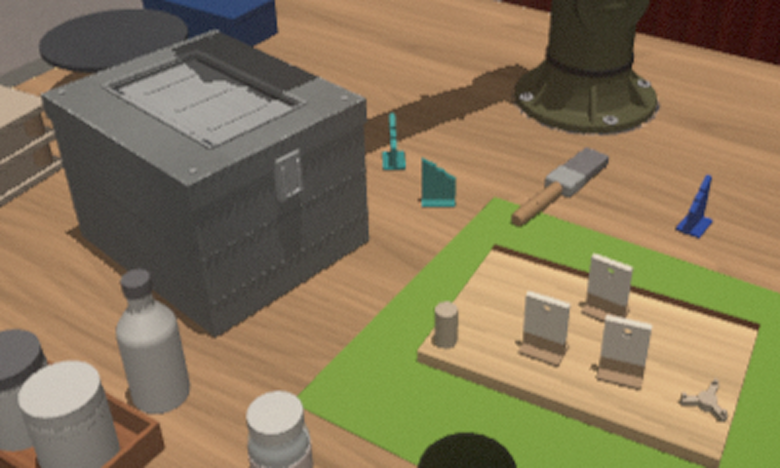

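View pics/t16.png

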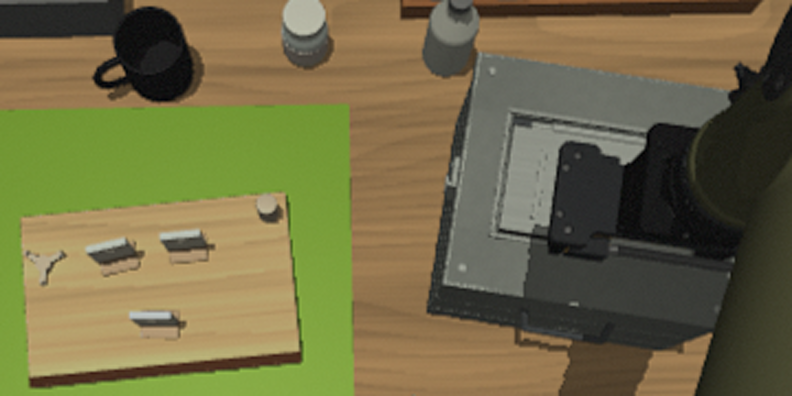

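The flap is flush and shut with nothing on it. The three whole tiles, the prop and the stilt stand unchanged, and the arm is clear of everything.

```bash
python3 -c "
from cell import *
print(sign_off(),get_obs()['time_s'])"
```

```text
the job is handed in; nothing more can be done
the job is handed in; nothing more can be done
```

Both broken tiles went into the shard bin one at a time, the snapped one first and then the stub, and I handed the job in at about 21 s of the 67 s allowed. Each time, the tile in the gripper pressed the flap down. I let go and the open fingers held the flap open for at least 1.5 s, at about 0.95 rad by geometry. Then I lifted clear so it could spring shut.

**Last checks:** after each drop the wrist picture showed the flap shut flush and empty. The final scene and top pictures show the three whole tiles upright, and those tiles, the prop and the stilt look unmoved. The wrist force stayed near zero with the arm clear.

**Not seen directly:** I could not see the tiles on the bin floor. I take it that they dropped from the empty gripper, the clear flap, and the fact that neither tile shows outside the bin. The flap angle was also not measured. No check failed or disagreed.

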